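# Stack two setting collars and hold the probe on the mark

## Robot

A 6-joint arm with a two-finger parallel gripper is mounted at the origin on a cart in front of the work surface, level with it; the furniture and walls round the work are solid. World frame = base frame: x ahead of the robot, y to its left, z up, the work surface at z = 0. Lengths are in mm, angles in rad, forces in N, time in s.
With the tool pointing down it reaches from about 300 to 875 mm from the base axis. Payload 6.4 kg.
Tool frame: the origin (TCP) lies between the finger pads; the fingertips stand 8 mm ahead of it and the grasp point (between the pads) lies 11 mm behind it; z points along the fingers, y is the direction in which the jaws open and shut (so a half turn about z gives the same grasp; the last joint's range is limited). The gripper opens to 85 mm and grips with 20 to 120 N. Pads are 22 mm wide; open, the fingers measure 114 mm over their backs; the gripper's body (76 mm by 85 mm) begins 54 mm behind the grasp point. The pads swing forward as they close: fully open they stand 13 mm farther back than shut.
Start: joints at [1.127, 0.181, 1.607, -0, 1.354, -0.206], TCP at [135.437, 558.836, 203.388] pointing down, gripper open.
Joint ranges: [-2.99, 2.99], [-0.89, 2.07], [0.3, 2.58], [-1.14, 4.28], [0, 2.63], [-3.12, 3.12]. Speed limits (rad/s): [2.57, 2.57, 3.01, 3.14, 3.14, 3.14].

## Interface

Orientations are given as a rotation vector (axis times angle).
In Python, from cell import env, optics gives the robot as it stands.
- The arm moves only by the shell command python3 -m pendant 'ROWS'. ROWS is JSON, a list that holds one entry, the list of rows, each a list of 5 numbers: the shift along the world's x, y, z in m, then the turn about the world's z in degrees, then the finger opening in m, from 0 to 0.0854. A call has 1 to 10 rows; each row shifts and turns the commanded pose from where the row before left it; what a row does not reach is not made up. A row lasts 1/12 s, in which the tool goes at most 41.7 mm and 7.16 degrees, less where a joint would pass 70% of its speed; a pose out of reach is approached as far as the arm can. A call is refused whole if a number of a shift passes 0.0417 or a number of a turn 7.16, either way. A call with a gripper value outside its range is refused whole. The fingers move at their own pace and stop on an object; the grip force is fixed at half the most. Time passes only in rows, so rows that do not move let the fingers close. It gives the time, the measured TCP pose, the force and the opening at its end, in the units of the state.
- env.read_state(): the state, without advancing time (a new reading comes with each control period).
- optics.get_image(name): name is "scene" or "top" or "wrist"; returns the picture (480x640x3 uint8, blue, green, red); there is no depth.
- optics.camera_params(name): a dict with "vfov" (degrees; the focal length in pixels is half the picture's height over the tangent of half this angle, whatever the lens; pixels are square), "cx", "cy" (the principal point, pixels), "extrinsics" (4x4, takes a point from world to camera coordinates). Camera axes: x right, y down, z forward; pixel columns grow to the right and rows downward; lengths in mm; the calibration is good to about 2 mm. The wrist camera is an equidistant fisheye: a pixel r from the principal point sees the ray r / f radians off the axis. A picture is of the moment at which its call begins: read the wrist's pose just before it. camera_params takes no time and is no camera call; for the wrist camera it gives the pose at the moment of the call.
- env.job_done(): hands the job in, once; it reports no verdict.
The state is a dict: "t": time; "joint_pos": joint angles; "dq": joint speeds; "joint_efforts": joint torques, N m; "tcp_pos": TCP position; "ee_rot": TCP orientation; "wrist_force": force on the tool from outside, world axes, zero at the start; "wrist_torque": the same for the moment, N m; "gripper_width": finger opening in mm.
Only numpy, scipy, OpenCV 4.12 (cv2) and the standard library are available. Lean on these libraries where they do the work, as an engineer would, in place of code of your own. Each camera call takes 0.05 s, during which the arm holds its last target. There are 200 camera calls.

## Task

Build the setting stack: thread the wider steel collar down the post of the round locating stand until it is fully home on the base, let go of it, then thread the narrower collar down on top of it, fully home, marked face still up, and let go. Then take the spring-tipped hand probe out of its stand and hold it upright with its tip inside the small circle etched on top of the upper collar, pressed gently so that the spring tip is about half-way in, and finish the program while still holding it there. Leave the V-block, the white screw can and the micrometer where they are.

Things in the scene. Friction and masses are not known exactly. Their poses are not given: they have to be found in the camera images.
- stand: Locating stand, fixed to the desk: round aluminium base plate 90 mm across and 12 mm thick with a plain upright steel post in the middle, 16 mm across. The post stands 50 mm above the base plate (top at 62 mm above the desk); its top 5 mm taper to 8 mm across. Origin: centre of the underside, on the desk; z up.
- post_foot (a point): Centre of the post where it leaves the base plate's top face, 12 mm above the desk; z up along the post.
- wide_collar: The wider plain steel collar, lying flat on the desk: 62 mm outside, 20 mm bore, 22 mm high, 0.11 to 0.22 kg. Origin: centre of its underside, z up along the bore.
- wide_collar_center (a point): Middle of the wider collar's bore, half-way up (11 mm above its underside). Fully home on the base plate it is 11 mm above post_foot.
- narrow_collar: The narrower steel collar, lying flat on the desk, marked face up: 46 mm outside, 20 mm bore, 22 mm high, 0.07 to 0.14 kg. Origin: centre of its underside, z up along the bore. The two collars may lie in either of two places.
- narrow_collar_center (a point): Middle of the narrower collar's bore, half-way up (11 mm above its underside). Fully home on the wider collar it is 33 mm above post_foot.
- mark (a point): Middle of the dark etched circle, 8 mm across, on the narrower collar's top face, 16.5 mm from the bore's axis along the collar's x and 22 mm above its underside. It goes round with the collar.
- probe_stand: Grey block 50 x 50 mm, 60 mm high, fixed to the desk, with an upright 17 mm hole right through its middle in which the probe hangs by its flange. Origin: centre of its underside.
- probe: Hand probe, about 0.08 kg, hanging upright in its stand, tip down. Round handle 16 mm across from 4 to 64 mm above the origin; flange 26 mm across and 4 mm thick just above the origin (it rests on the block's top); nose 10 mm across for 30 mm below the origin; then the spring tip, a 4 mm pin, sticking out 20 mm. Origin: on the axis at the flange's underside, z up along the handle.
- probe_grip (a point): Middle of the gripping part of the handle, on its axis, 40 mm above the flange's underside and 90 mm above the tip's end when the tip is out (100 mm above the desk in the stand).
- probe_tip (a point): Lowest point of the spring tip's ball end, on the probe's axis, 50 mm below the flange's underside when fully out.
- plunger (a joint): How far the spring tip is pushed in, m: 0 fully out, 0.012 fully in. It pushes back with 0.7 N at the start and 0.35 N more for each mm (2.8 N half-way in).
- v_block: Bystander: ground steel V-block 45 x 40 x 36 mm on the desk. Origin: centre of its underside.
- objective_can: Bystander: small white ribbed screw can, 47 mm across, 52 mm high. Origin: centre of its underside.
- micrometer: Bystander: micrometer 51 x 126 x 19 mm lying on the desk. Origin: centre of its underside.
Things that resemble listed ones, but are neither listed nor needed, are in the scene too. Leave any pink look-alike of the probe_stand alone.

How it is judged (in metres and radians):
On the way, in this order (a step that is already met when the one before it is completed fails the run):
1. the wider collar is fully home on the stand's base plate, let go (z of wide_collar_center in the frame of post_foot between 0.009 and 0.013 m and horizontal distance between wide_collar_center and post_foot below 0.004 m and angle between wide_collar_center's own z axis and vertical below 0.06 rad and contact force between the fingers and wide_collar below 0.1 N), for 0.2 s.
2. the narrower collar is fully home on top of the wider one, let go (z of wide_collar_center in the frame of post_foot between 0.009 and 0.013 m and horizontal distance between each of wide_collar_center, narrow_collar_center and post_foot below 0.004 m and angle between each of wide_collar_center, narrow_collar_center's own z axis and vertical below 0.06 rad and z of narrow_collar_center in the frame of post_foot between 0.031 and 0.035 m and contact force between the fingers and narrow_collar below 0.1 N), for 0.2 s.
At the end, for the whole second after the job is handed in: Both collars home, let go (within 4 mm of the post axis, 2 mm in height). The probe, still held and still, is upright within 7 degrees, touches neither stand, its tip within 4.5 mm of the circle's middle, pushed in 2 to 10 mm, pressing on the collar with 0.7 to 6 N (all of step 2 and contact force between the fingers and wide_collar below 0.1 N and distance between probe_tip and mark below 0.0045 m and angle between probe's own z axis and vertical below 0.12 rad and value of joint plunger between 0.002 and 0.01 m and contact force between probe and narrow_collar between 0.7 and 6 N and contact force between the fingers and probe above 2 N and contact force between probe and stand below 0.1 N and contact force between probe and probe_stand below 0.1 N and linear speed of probe below 0.02 m/s); the arm keeps its last pose, push and grip.
It fails at once if the probe is pressed hard (over 12 N) on a collar or the locating stand (contact force between probe and narrow_collar above 12 N or contact force between probe and wide_collar above 12 N or contact force between probe and stand above 12 N).
It fails at once if a bystander (V-block, screw can, micrometer) is moved by more than 15 mm (distance of any of v_block, objective_can, micrometer from where it was at the start of the episode above 0.015 m).
It also fails if it takes over 67 s, if anything falls off the work surface, if the arm or the gripper's body presses on something with over 40 N, if the wrist force passes 120 N, or if a joint passes its speed limit or range.

## Working session

There is one attempt and no reset: what is moved stays moved. The work goes in short steps, Python scripts to look and compute and a shell command to move; the robot and the scene stay as the last step left them, time stands still between calls to the robot, and variables do not carry over. Pictures are saved under pics/ and viewed, about 8 in all and at most 12, crops included, and the job is handed in when it is done.

```bash
mkdir -p pics; ls; cat > h.py <<'E'
import numpy as np, cv2
from cell import env, optics
def ray(name,u,v,P=None):
    P=P or optics.camera_params(name); f=240/np.tan(np.radians(P["vfov"]/2))
    a,b=(u-P["cx"])/f,(v-P["cy"])/f
    if name=="wrist":
        r=np.hypot(a,b); s=np.sinc(r/np.pi); d=np.array([a*s,b*s,np.cos(r)])
    else: d=np.array([a,b,1.])
    E=np.array(P["extrinsics"]); R,t=E[:3,:3],E[:3,3]
    return -R.T@t, R.T@d
def at(name,u,v,z,P=None):
    c,d=ray(name,u,v,P); return np.round(c+d*(z-c[2])/d[2],1)
def proj(name,p,P=None):
    P=P or optics.camera_params(name); f=240/np.tan(np.radians(P["vfov"]/2))
    E=np.array(P["extrinsics"]); q=E[:3,:3]@np.array(p,float)+E[:3,3]
    if name=="wrist":
        h=np.hypot(q[0],q[1]); th=np.arctan2(h,q[2]); k=th/h if h>1e-9 else 0
        return P["cx"]+f*q[0]*k,P["cy"]+f*q[1]*k
    return P["cx"]+f*q[0]/q[2],P["cy"]+f*q[1]/q[2]
E
python3 - <<'E'
from h import *
for n in ("top","scene"): cv2.imwrite(f"pics/{n}0.png",optics.get_image(n))
for n in ("top","scene","wrist"):
    P=optics.camera_params(n); print(n,P["vfov"],P["cx"],P["cy"],ray(n,P["cx"],P["cy"]))
s=env.read_state();print(s)
E
```

```text
pics
top 54.997000783565 316.2978426834449 234.5437221032943 (array([ 408.33800956, -177.39068846,  930.72330605]), array([ 0.15860399,  0.00505791, -0.98732932]))
scene 51.49985794226812 318.72477993251005 237.4777054069816 (array([  33.71933483, -960.00011897,  487.42848078]), array([ 0.49989777,  0.77963582, -0.37718724]))
wrist 65.70646984690485 313.2051360930599 247.35590362449807 (array([ 61.98981004, 577.28406906, 373.45960562]), array([ 0.28752969, -0.07080957, -0.95515061]))
{'t': 0.1, 'joint_pos': array([ 1.12671071e+00,  1.81493069e-01,  1.60792319e+00,  1.10980023e-05,
        1.35382573e+00, -2.06281720e-01]), 'dq': array([-0.00029028,  0.00126065, -0.00293625, -0.00029852, -0.002899  ,
        0.00041778]), 'joint_efforts': array([ 4.04788352e-04, -4.45879912e+01, -3.52237880e+01, -2.12960654e-04,
        4.20409458e-03,  8.60505480e-06]), 'tcp_pos': array([135.17607819, 558.31055398, 202.55215843]), 'ee_rot': array([-3.72601837e-01, -3.11887659e+00,  2.44914113e-03]), 'wrist_force': array([-0.34006997, -0.05726255,  0.42612884]), 'wrist_torque': array([-0.00484657,  0.05225999, -0.00647418]), 'gripper_width': 85.31531852368303}
```

View pics/top0.png

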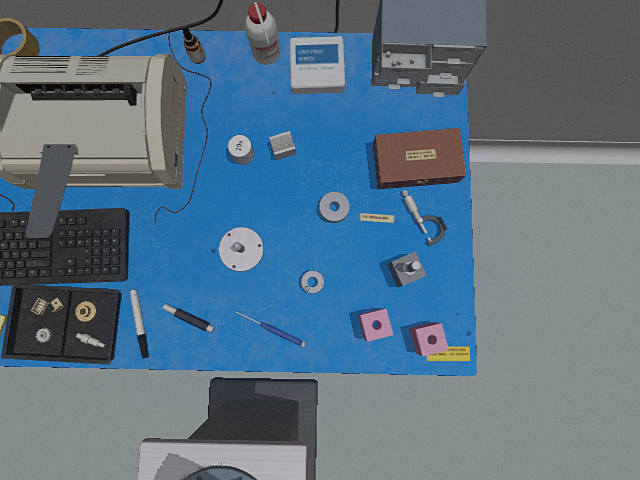

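View pics/scene0.png

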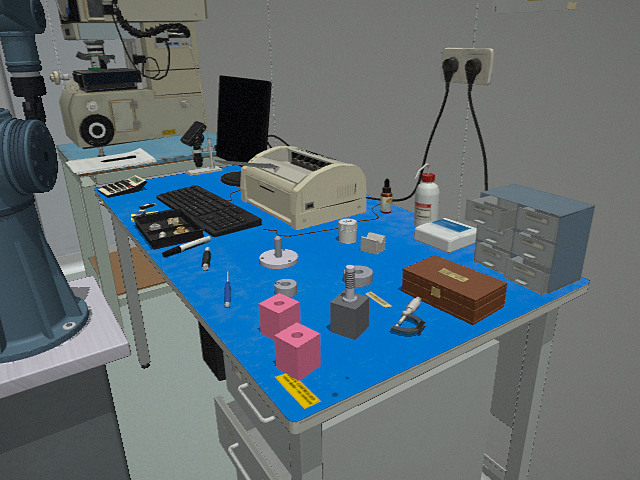

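Top view: wide collar at ~(334,207), narrow collar ~(312,282), stand ~(241,249), probe in the grey block ~(408,267). The pink blocks are decoys. I'll enlarge this area.

```bash
python3 - <<'E'
from h import *
im=cv2.imread("pics/top0.png")[185:305,210:440]
cv2.imwrite("pics/crop1.png",cv2.resize(im,None,fx=3.4,fy=3.4,interpolation=cv2.INTER_CUBIC))
for n,u,v,z in [("wide",334,207,22),("narrow",312.5,282,22),("stand",241,249,12),("posttop",237,247,62),("probetop",412,266,124),("block",407,269,60),("can",240,149,52),("vb",283,145,36)]: print(n,at("top",u,v,z))
E
```

```text
wide [ 611.2 -207.3   22. ]
narrow [ 459.8 -167.1   22. ]
stand [523.7 -22.   12. ]
posttop [521.1 -22.7  62. ]
probetop [ 485.2 -342.   124. ]
block [ 485.5 -345.5   60. ]
can [719.1 -17.8  52. ]
vb [ 734.8 -101.8   36. ]
```

View pics/crop1.png

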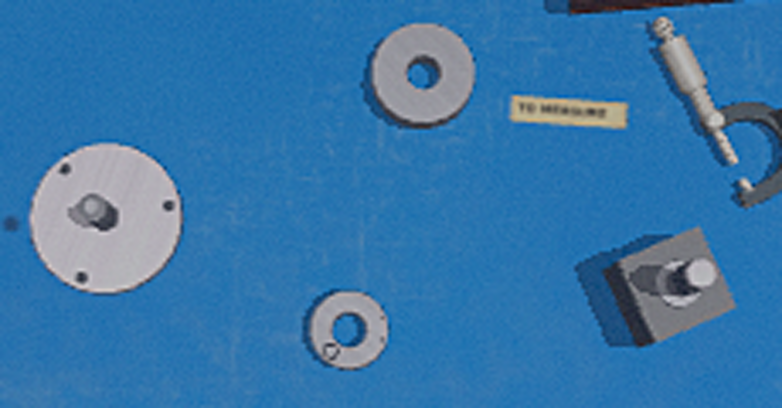

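```bash
python3 - <<'E'
from h import *
c=lambda x,y:(210+x/3.4,185+y/3.4)
for n,p,z in [("wide",(423,73.5),22),("narrow",(348.5,329),22),("mark",(331,351),22),("stand",(106,218),12),("posttop",(95,207),62),("probetop",(700,273),124)]: print(n,at("top",*c(*p),z))
E
R='[0.018,-0.030,0,0,0.0854]'
python3 -m pendant '[[[0.010,-0.016,0,0,0.0854],[0.018,-0.030,0,0,0.0854],[0.018,-0.030,0,0,0.0854],[0.018,-0.030,0,0,0.0854],[0.018,-0.030,0,0,0.0854],[0.018,-0.030,0,0,0.0854],[0.018,-0.030,0,0,0.0854],[0.018,-0.030,0,0,0.0854],[0.018,-0.030,0,0,0.0854],[0.018,-0.030,0,0,0.0854]]]'
```

```text
wide [ 612.  -208.2   22. ]
narrow [ 460.3 -167.    22. ]
mark [ 447.4 -157.2   22. ]
stand [523.5 -22.4  12. ]
posttop [523.3 -24.4  62. ]
probetop [ 486.6 -348.8  124. ]
t: 0.93
tcp_pos: [307.6, 271.3, 203.2]
ee_rot: [-0.372, -3.119, 0.0]
wrist_force: [1.2, 0.8, 0.9]
gripper_width: 85.4
```

```bash
python3 -m pendant '[[[0.018,-0.030,0,0,0.0854],[0.018,-0.030,0,0,0.0854],[0.018,-0.030,0,0,0.0854],[0.018,-0.030,0,0,0.0854],[0.018,-0.030,0,0,0.0854],[0.018,-0.030,0,0,0.0854],[0.018,-0.030,0,0,0.0854],[0.018,-0.030,0,0,0.0854],[0.018,-0.030,0,0,0.0854],[0.018,-0.030,0,0,0.0854]]]'
python3 -m pendant '[[[0.020,-0.030,0,0,0.0854],[0.020,-0.030,0,0,0.0854],[0.020,-0.030,0,0,0.0854],[0.020,-0.030,0,0,0.0854],[0.020,-0.030,-0.02,0,0.0854],[0.020,-0.026,-0.03,0,0.0854],[0.005,-0.005,-0.03,0,0.0854],[0,0,0,0,0.0854],[0,0,0,0,0.0854]]]'
python3 - <<'E'
from h import *
P=optics.camera_params("wrist");cv2.imwrite("pics/w1.png",optics.get_image("wrist"))
print(env.read_state()["tcp_pos"],proj("wrist",(612,-208.2,22),P))
import json;P["extrinsics"]=np.array(P["extrinsics"]).tolist();json.dump(P,open("w1.json","w"))
E
```

```text
t: 1.77
tcp_pos: [487.8, -28.8, 203.0]
ee_rot: [-0.373, -3.119, -0.0]
wrist_force: [1.4, 0.4, 0.5]
gripper_width: 85.3
t: 2.52
tcp_pos: [609.2, -205.8, 122.4]
ee_rot: [-0.373, -3.113, -0.004]
wrist_force: [-0.5, -0.0, 0.2]
gripper_width: 85.7
[ 610.55924796 -205.95240572  124.91408083] (np.float64(309.3611778484213), np.float64(241.57159278750254))
```

View pics/w1.png

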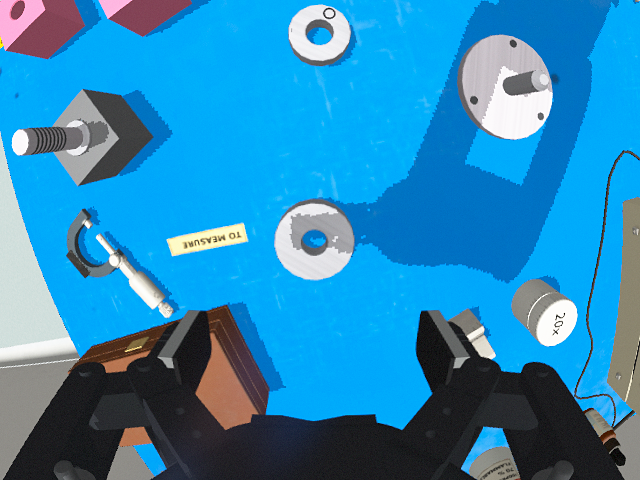

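```bash
python3 - <<'E'
from h import *
import json;P=json.load(open("w1.json"))
im=cv2.imread("pics/w1.png")
for n,u,v,z in [("wide bore",315,239.5,22),("wide outer",314.5,239,22),("narrow bore",320,33,22),("mark",329,14,22),("stand",507,87,12),("post",541.5,80,62),("probetop",21,142,124)]: print(n,at("wrist",u,v,z,P))
o=np.zeros((600,780,3),np.uint8)
def crop(x,y,w,h,f): return cv2.resize(im[y:y+h,x:x+w],None,fx=f,fy=f,interpolation=cv2.INTER_CUBIC)
a=crop(260,190,110,100,3.5);b=crop(280,0,80,70,4.5);c=crop(450,25,110,120,2.5);d=crop(0,80,160,110,2.8)
o[:350,:385]=a;o[:315,390:750]=b;o[:300-0,0:0]=0
o[352:352+248,:275]=c[:248,:275] if c.shape[0]<248 else 0 if 0 else cv2.copyMakeBorder(c,0,248,0,0,0)[:248,:275]
o[318:318+282,300:748]=cv2.copyMakeBorder(d,0,300,0,0,0)[:282,:448]
cv2.imwrite("pics/crop2.png",o)
E
```

```text
wide bore [ 611.4 -203.6   22. ]
wide outer [ 611.  -203.9   22. ]
narrow bore [ 461.7 -163.6   22. ]
mark [ 448.3 -153.6   22. ]
stand [524.9 -21.4  12. ]
post [524.6 -20.1  62. ]
probetop [ 487.3 -345.2  124. ]
```

View pics/crop2.png

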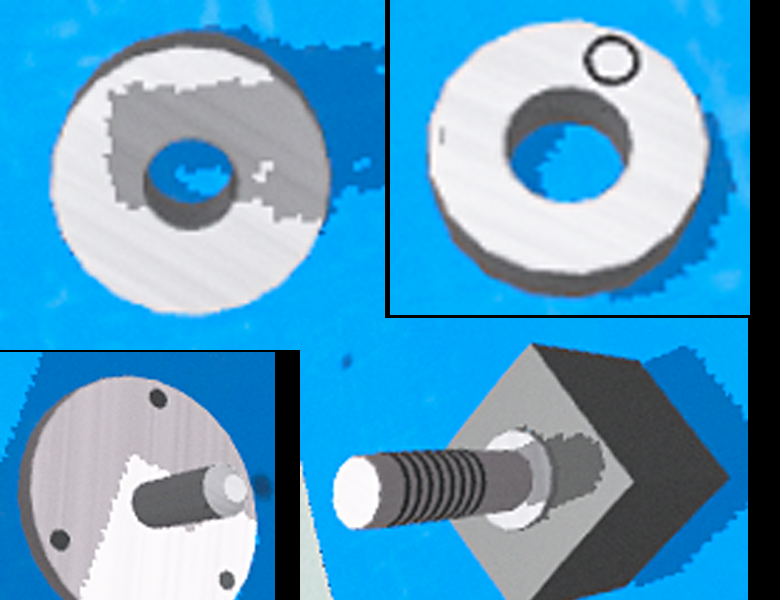

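```bash
python3 - <<'E'
from h import *
import json;P=json.load(open("w1.json"))
for n,u,v,z in [("wide bore",314.6,242.6,22),("wide outer",314.3,241.4,22),("narrow bore",319.6,32.2,22),("post",542.8,79.4,62)]: print(n,at("wrist",u,v,z,P))
E
python3 -m pendant '[[[0.001,0,-0.03,0,0.0854],[0,0,-0.03,0,0.0854],[0,0,-0.03,0,0.0854],[0,0,-0.02,0,0.0854],[0,0,-0.007,0,0.0854],[0,0,0,0,0.0854],[0,0,0,0,0.0854]]]'
```

```text
wide bore [ 613.7 -204.5   22. ]
wide outer [ 612.8 -204.5   22. ]
narrow bore [ 461.  -163.7   22. ]
post [524.2 -18.8  62. ]
t: 3.15
tcp_pos: [613.6, -206.7, 10.8]
ee_rot: [0.371, 3.117, -0.002]
wrist_force: [-0.7, -0.8, 1.4]
gripper_width: 85.5
```

```bash
python3 -m pendant '[[[0,0,-0.006,0,0.0854],[0,0,0,0,0.0854],[0,0,0,0,0.055],[0,0,0,0,0.055],[0,0,0,0,0.055],[0,0,0,0,0.055],[0,0,0,0,0.055],[0,0,0,0,0.055]]]'
python3 - <<'E'
from h import *
s=env.read_state();print(s["tcp_pos"],s["wrist_force"],s["gripper_width"])
P=optics.camera_params("wrist");cv2.imwrite("pics/w2.png",optics.get_image("wrist"))
print(proj("wrist",(612,-206,22),P),at("wrist",314,240,22,P))
s=env.read_state();print(s["tcp_pos"],s["wrist_force"],s["gripper_width"])
E
```

```text
t: 3.82
tcp_pos: [612.2, -206.5, 2.3]
ee_rot: [-0.373, -3.119, -0.0]
wrist_force: [-0.1, -0.2, 0.7]
gripper_width: 54.8
[ 612.19391187 -206.54859572    2.28110537] [-0.12110159 -0.24419457  0.66964566] 54.817683705796696
(np.float64(312.18492445501283), np.float64(307.3736853887601)) [ 581.4 -197.8   22. ]
[ 612.15059753 -206.55656568    2.24365451] [-0.42113837  0.34316923 -0.08949387] 54.840711539219235
```

View pics/w2.png

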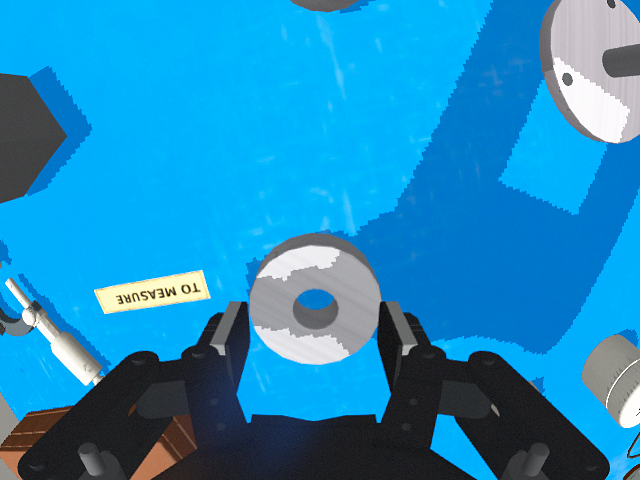

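Picture: the collar (centre ~(315,305), edges 250–381 px) is right between the pads (inner faces ~247 and ~380), but the width reads 54.8, as commanded, which does not fit a 62 mm collar. I'll work out where the pads should be projected.

```bash
python3 - <<'E'
from h import *
from scipy.spatial.transform import Rotation as Ro
s=env.read_state();R=Ro.from_rotvec(s["ee_rot"]).as_matrix();t=s["tcp_pos"]
P=optics.camera_params("wrist")
for w in (54.8,62):
  for z in (8,0,-11,-20):
    print(w,z,[np.round(proj("wrist",t+R@np.array([x,sg*w/2,z]),P)).astype(int).tolist() for sg in(1,-1) for x in(-11,11)])
print("collar",[np.round(proj("wrist",(612.2+31*np.cos(a),-206.5+31*np.sin(a),22),P)).astype(int).tolist() for a in np.radians([76.6,256.6])])
E
python3 -m pendant '[[[0,0,0,0,0.045],[0,0,0,0,0.045],[0,0,0,0,0.045]]]'
```

```text
54.8 8 [[362, 303], [364, 264], [260, 303], [258, 264]]
54.8 0 [[364, 310], [367, 270], [258, 309], [256, 270]]
54.8 -11 [[367, 320], [370, 278], [255, 320], [253, 278]]
54.8 -20 [[370, 329], [373, 286], [253, 329], [249, 286]]
62 8 [[369, 303], [371, 264], [254, 303], [251, 264]]
62 0 [[371, 309], [374, 270], [251, 309], [249, 270]]
62 -11 [[374, 319], [377, 278], [248, 319], [245, 278]]
62 -20 [[377, 328], [381, 286], [245, 328], [242, 286]]
collar [[379, 307], [244, 308]]
t: 4.12
tcp_pos: [612.2, -206.5, 2.2]
ee_rot: [-0.373, -3.119, -0.0]
wrist_force: [-0.4, 1.4, 0.3]
gripper_width: 45.4
```

```bash
python3 - <<'E'
from h import *
a=optics.get_image("wrist");b=optics.get_image("scene")
s=env.read_state();print(s["tcp_pos"],s["wrist_force"],s["gripper_width"])
x=cv2.resize(a[200:450,180:450],(400,370),interpolation=cv2.INTER_CUBIC)
y=cv2.resize(b[190:310,300:430],(400,370),interpolation=cv2.INTER_CUBIC)
cv2.imwrite("pics/w3.png",np.hstack([x,y]));cv2.imwrite("pics/s3.png",b)
E
```

```text
[ 612.16262334 -206.5170749     2.24812695] [-0.20464061  0.22038425 -0.61421501] 44.80471815808987
```

View pics/w3.png

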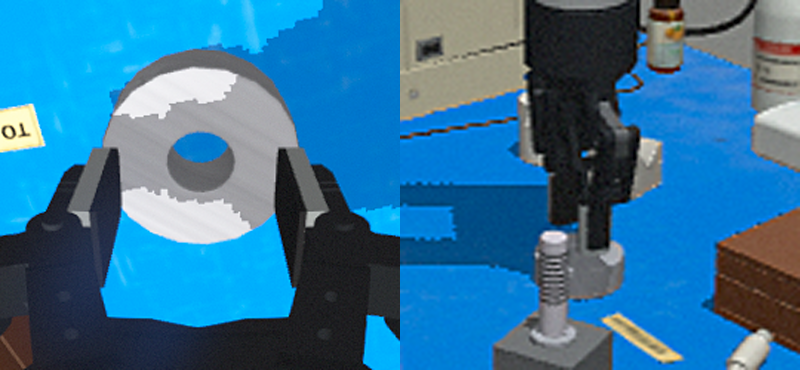

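The pads closed freely above the collar: in the picture, tip edges at ~(260,301) and (366,301) put the tips about 35 mm higher than the stated tool geometry implies. So the tool is really higher than the reported TCP suggests. I'll open and go down guarded, watching the force.

```bash
python3 -m pendant '[[[0,0,0,0,0.0854],[0,0,0,0,0.0854],[0,0,0,0,0.0854],[0,0,0,0,0.0854],[0,0,-0.005,0,0.0854],[0,0,-0.005,0,0.0854],[0,0,-0.005,0,0.0854],[0,0,0,0,0.0854]]]'; python3 -m pendant '[[[0,0,-0.005,0,0.0854],[0,0,0,0,0.062],[0,0,0,0,0.062],[0,0,0,0,0.055],[0,0,0,0,0.055],[0,0,0,0,0.055]]]'
```

```text
t: 4.88
tcp_pos: [611.0, -205.9, -14.6]
ee_rot: [-0.373, -3.117, -0.002]
wrist_force: [0.3, 0.9, 0.1]
gripper_width: 85.7
t: 5.38
tcp_pos: [612.6, -206.7, -17.0]
ee_rot: [0.372, 3.119, -0.001]
wrist_force: [-1.7, 0.6, 4.3]
gripper_width: 58.8
```

```bash
python3 -m pendant '[[[0,0,0,0,0.050],[0,0,0,0,0.050],[0,0,0,0,0.050]]]'; python3 - <<'E'
from h import *
a=optics.get_image("wrist");b=optics.get_image("scene")
x=cv2.resize(a[200:450,180:450],(400,370),interpolation=cv2.INTER_CUBIC)
y=cv2.resize(b[190:310,300:430],(400,370),interpolation=cv2.INTER_CUBIC)
cv2.imwrite("pics/w4.png",np.hstack([x,y]))
E
```

```text
t: 5.63
tcp_pos: [612.6, -206.7, -17.0]
ee_rot: [0.372, 3.119, -0.001]
wrist_force: [-1.8, 0.3, 5.8]
gripper_width: 58.8
```

View pics/w4.png

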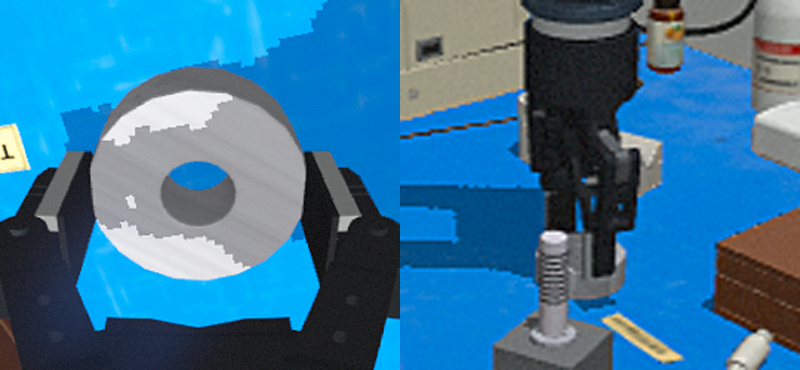

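```bash
python3 - <<'E'
from h import *
from scipy.spatial.transform import Rotation as Ro
from scipy.optimize import least_squares
s=env.read_state();R=Ro.from_rotvec(s["ee_rot"]).as_matrix();t=s["tcp_pos"];P=optics.camera_params("wrist")
print(t, "bore@22",at("wrist",314.4,330.4,22,P),"outer@22",at("wrist",180+198/1.481,200+185/1.48,22,P))
L,Rr=(239.4,304.7),(387.3,302.7)
for w in (58.8,62):
  f=lambda q:np.ravel([np.array(proj("wrist",t+R@np.array([q[0],q[1]+sg*w/2,q[2]]),P))-np.array(m) for sg,m in((1,Rr),(-1,L))])
  r=least_squares(f,[11,0,0]);print(w,"corner in tool frame",r.x,r.cost)
E
python3 -m pendant '[[[0,0,0,0,0.080],[0,0,0,0,0.080],[0,0,0,0,0.080],[0,0,-0.004,0,0.080],[0,0,-0.003,0,0.080],[0,0,0,0,0.080]]]'
```

```text
[ 612.6305438  -206.74935477  -16.98635534] bore@22 [ 613.5 -205.5   22. ] outer@22 [ 611.  -205.1   22. ]
58.8 corner in tool frame [ 11.40267978   1.03732798 -39.33666178] 0.9350963179529418
62 corner in tool frame [  7.90490945   1.04383825 -32.17919564] 0.9350963179333603
t: 6.23
tcp_pos: [611.4, -206.1, -26.0]
ee_rot: [-0.373, -3.118, -0.001]
wrist_force: [0.3, 0.3, -0.4]
gripper_width: 79.9
```

```bash
python3 -m pendant '[[[0,0,-0.003,0,0.070],[0,0,-0.003,0,0.070],[0,0,0,0,0.070],[0,0,0,0,0.070]]]';  python3 -m pendant '[[[0,0,0,0,0.055],[0,0,0,0,0.055],[0,0,0,0,0.050],[0,0,0,0,0.050]]]'; python3 - <<'E'
from h import *
cv2.imwrite("pics/w5.png",optics.get_image("wrist"))
E
```

```text
t: 6.57
tcp_pos: [611.9, -206.4, -31.1]
ee_rot: [-0.373, -3.119, -0.0]
wrist_force: [-0.4, 0.1, 0.6]
gripper_width: 70.1
t: 6.9
tcp_pos: [612.7, -206.8, -30.1]
ee_rot: [0.373, 3.118, -0.001]
wrist_force: [-0.5, 0.1, 4.4]
gripper_width: 60.4
```

```bash
python3 -m pendant '[[[0,0,0.002,0,0.050],[0,0,0.01,0,0.050],[0,0,0.02,0,0.050],[0,0,0.03,0,0.050],[0,0,0.03,0,0.050],[0,0,0.03,0,0.050],[0,0,0,0,0.050],[0,0,0,0,0.050],[0,0,0,0,0.050]]]'; python3 - <<'E'
from h import *
a=optics.get_image("wrist");s=env.read_state();print(s["tcp_pos"],s["wrist_force"],s["gripper_width"])
x=cv2.resize(a[120:480,120:520],None,fx=1.6,fy=1.6,interpolation=cv2.INTER_CUBIC);cv2.imwrite("pics/w6.png",x);cv2.imwrite("pics/w6full.png",a)
import json;P=optics.camera_params("wrist");P["extrinsics"]=np.array(P["extrinsics"]).tolist();json.dump(P,open("w6.json","w"))
E
```

```text
t: 7.7
tcp_pos: [611.6, -206.2, 90.9]
ee_rot: [-0.372, -3.119, -0.001]
wrist_force: [-0.1, 0.2, -1.9]
gripper_width: 60.4
[ 610.98551292 -205.85095318   89.8390193 ] [ 0.18578292 -1.32315264 -2.5205629 ] 60.50776275305263
```

View pics/w6.png

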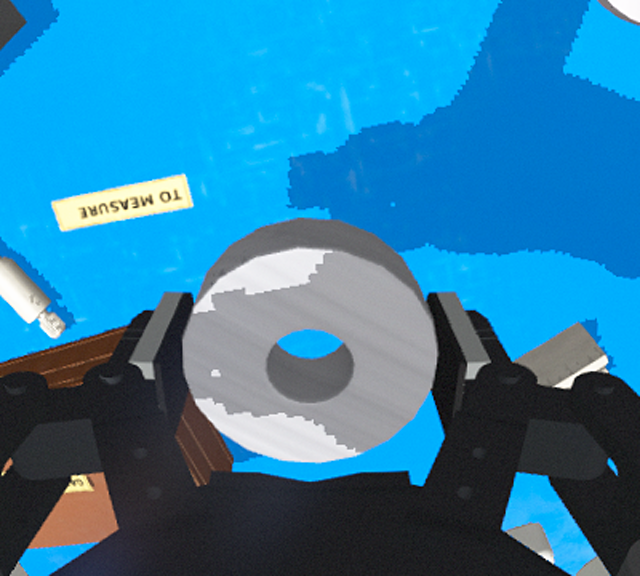

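```bash
python3 - <<'E'
from h import *
import json;P=json.load(open("w6.json"))
for z in (139,142): print(z,at("wrist",313.8,349.4,z,P),at("wrist",313.8,341.9,z,P))
E
python3 -m pendant '[[[-0.006,0.013,0,0,0.050],[-0.0145,0.030,0,0,0.050],[-0.0145,0.030,0,0,0.050],[-0.0145,0.030,0,0,0.050],[-0.0145,0.030,0,0,0.050],[-0.0145,0.030,0,0,0.050],[-0.009,0.021,0,0,0.050],[0,0,-0.01,0,0.050],[0,0,0,0,0.050],[0,0,0,0,0.050]]]'
python3 - <<'E'
from h import *
a=optics.get_image("wrist");s=env.read_state();print(s["tcp_pos"],s["wrist_force"],s["gripper_width"])
b=optics.get_image("top");c=optics.get_image("scene")
cv2.imwrite("pics/w7.png",a);cv2.imwrite("pics/t7.png",b);cv2.imwrite("pics/s7.png",c)
P=optics.camera_params("wrist")
print("post px pred",proj("wrist",(524,-21.5,62),P))
import json;P["extrinsics"]=np.array(P["extrinsics"]).tolist();json.dump(P,open("w7.json","w"))
E
```

```text
139 [ 614.6 -205.6  139. ] [ 611.2 -204.7  139. ]
142 [ 612.7 -205.1  142. ] [ 609.4 -204.3  142. ]
t: 8.58
tcp_pos: [523.7, -22.6, 79.8]
ee_rot: [-0.372, -3.117, -0.0]
wrist_force: [-0.3, -0.1, -0.2]
gripper_width: 60.5
[524.47269618 -23.19036223  80.38931842] [-0.21923645 -0.33105478 -0.47157502] 60.46452874928148
post px pred (np.float64(314.6377511058628), np.float64(273.77890463578865))
```

```bash
python3 -m pendant '[[[0,0,-0.015,0,0.050],[0,0,-0.02,0,0.050],[0,0,-0.007,0,0.050],[0,0,-0.005,0,0.050],[0,0,-0.005,0,0.050],[0,0,-0.005,0,0.050],[0,0,0,0,0.050]]]'; python3 - <<'E'
from h import *
a=optics.get_image("wrist");s=env.read_state();print(s["tcp_pos"],s["wrist_force"],s["gripper_width"])
cv2.imwrite("pics/w8.png",cv2.resize(a[200:430,170:470],None,fx=2.5,fy=2.5,interpolation=cv2.INTER_CUBIC))
E
```

```text
t: 9.32
tcp_pos: [525.5, -21.7, 26.0]
ee_rot: [0.373, 3.119, 0.003]
wrist_force: [-4.0, 6.4, 11.0]
gripper_width: 60.7
[525.40030813 -21.60866273  25.99838347] [-5.65875072  5.72501948 11.61657814] 60.35610874655917
```

View pics/w8.png

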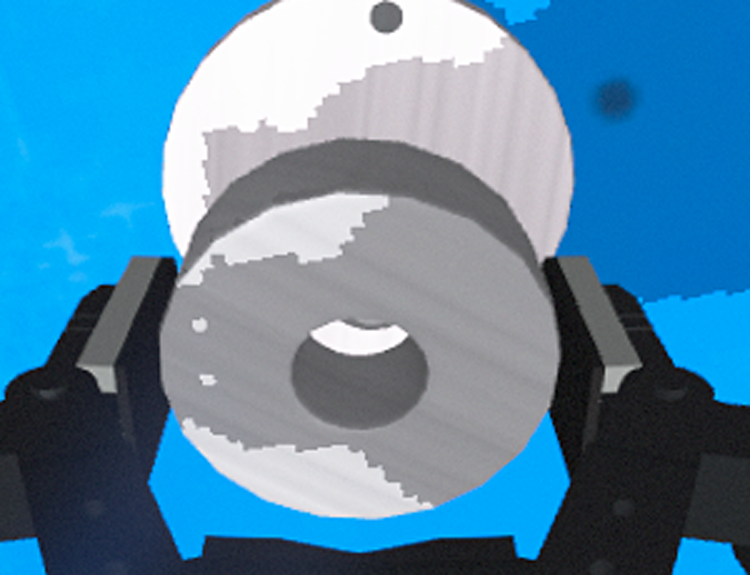

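Picture: through the bore (centre ~(360,375) in the crop) only a sliver of the post (~(372,322)) shows, up and right. So the bore must go −x, +y, which agrees with the force (−5.7, +5.7).

```bash
python3 -m pendant '[[[-0.001,0.001,0.001,0,0.050],[-0.001,0.001,0,0,0.050],[0,0,0,0,0.050],[0,0,0,0,0.050]]]'; python3 - <<'E'
from h import *
s=env.read_state();print(s["tcp_pos"],s["wrist_force"],s["gripper_width"])
E
```

```text
t: 9.7
tcp_pos: [522.9, -20.7, 25.4]
ee_rot: [0.372, 3.119, -0.0]
wrist_force: [0.4, 0.2, -1.4]
gripper_width: 60.6
[522.87145928 -20.72446164  25.42370565] [ 0.37363597  0.21946934 -1.39854334] 60.618902505730524
```

```bash
python3 -m pendant '[[[-0.0005,0.0007,-0.004,0,0.050],[0,0,-0.006,0,0.050],[0,0,-0.006,0,0.050],[0,0,0,0,0.050]]]'; python3 -m pendant '[[[0,0,-0.006,0,0.050],[0,0,-0.006,0,0.050],[0,0,-0.006,0,0.050],[0,0,0,0,0.050]]]'
```

```text
t: 10.03
tcp_pos: [520.8, -19.6, 7.4]
ee_rot: [-0.373, -3.116, -0.001]
wrist_force: [-0.5, 0.6, -1.0]
gripper_width: 60.6
t: 10.37
tcp_pos: [521.0, -19.6, -10.3]
ee_rot: [-0.372, -3.117, -0.001]
wrist_force: [-0.9, -0.4, -1.6]
gripper_width: 60.5
```

```bash
python3 -m pendant '[[[0,0,-0.004,0,0.050],[0,0,-0.003,0,0.050],[0,0,0,0,0.050],[0,0,0,0,0.050]]]'; python3 -m pendant '[[[0,0,-0.002,0,0.050],[0,0,0,0,0.050]]]'
```

```text
t: 10.7
tcp_pos: [522.1, -19.8, -15.8]
ee_rot: [-0.373, -3.119, -0.0]
wrist_force: [0.1, 0.3, -0.8]
gripper_width: 60.2
t: 10.87
tcp_pos: [522.4, -19.9, -17.7]
ee_rot: [0.373, 3.119, -0.0]
wrist_force: [0.0, -0.1, -0.6]
gripper_width: 60.2
```

```bash
python3 -m pendant '[[[0,0,-0.002,0,0.050],[0,0,0,0,0.050]]]'; python3 -m pendant '[[[0,0,-0.0015,0,0.050],[0,0,0,0,0.050]]]'
```

```text
t: 11.03
tcp_pos: [522.5, -19.9, -18.3]
ee_rot: [-0.372, -3.119, 0.0]
wrist_force: [-6.0, 2.6, 13.0]
gripper_width: 60.4
t: 11.2
tcp_pos: [522.4, -19.9, -18.5]
ee_rot: [-0.372, -3.119, 0.001]
wrist_force: [-12.5, 2.8, 28.4]
gripper_width: 60.7
```

```bash
python3 -m pendant '[[[0,0,0.001,0,0.0854],[0,0,0,0,0.0854],[0,0,0,0,0.0854],[0,0,0,0,0.0854],[0,0,0.015,0,0.0854],[0,0,0.03,0,0.0854],[0,0,0.03,0,0.0854],[-0.005,-0.010,0.024,0,0.0854],[-0.0125,-0.029,0.008,0,0.0854],[-0.0125,-0.029,0,0,0.0854]]]'; python3 -m pendant '[[[-0.0125,-0.029,0,0,0.0854],[-0.0125,-0.029,0,0,0.0854],[-0.0074,-0.0195,0,0,0.0854],[0,0,-0.03,0,0.0854],[0,0,-0.03,0,0.0854],[0,0,0,0,0.0854],[0,0,0,0,0.0854]]]'; python3 - <<'E'
from h import *
P=optics.camera_params("wrist");a=optics.get_image("wrist");s=env.read_state();print(s["tcp_pos"],s["wrist_force"],s["gripper_width"])
cv2.imwrite("pics/w9.png",a);cv2.imwrite("pics/t9.png",optics.get_image("top"))
print(proj("wrist",(460.5,-165,22),P))
import json;P["extrinsics"]=np.array(P["extrinsics"]).tolist();json.dump(P,open("w9.json","w"))
hsv=cv2.cvtColor(a,cv2.COLOR_BGR2HSV);m=((hsv[...,1]<60)&(hsv[...,2]>90)).astype(np.uint8)
n,l,st,c=cv2.connectedComponentsWithStats(m)
for i in range(1,n):
  if st[i,4]>600: print(st[i],c[i].round(1))
E
```

```text
t: 12.03
tcp_pos: [494.1, -88.6, 89.6]
ee_rot: [0.367, 3.115, -0.002]
wrist_force: [0.9, -0.2, -0.4]
gripper_width: 85.1
t: 12.62
tcp_pos: [458.1, -164.3, 25.4]
ee_rot: [-0.373, -3.115, -0.004]
wrist_force: [0.2, -0.3, 0.0]
gripper_width: 85.4
[ 459.60715029 -165.06777905   26.9183522 ] [ 0.40453685  0.20989819 -0.11536624] 85.17546475044108
(np.float64(311.10438053242314), np.float64(292.32901914203126))
[   0    0  165   89 6745] [52.  28.1]
[ 270  239   87   91 5356] [312.2 285.4]
[  488   248   116   125 10058] [547.8 310.3]
[158 311  41  57 688] [176.4 338.6]
[428 311  42  57 694] [449.9 338.4]
[   0  363   55   85 2384] [ 23.9 402. ]
[ 615  397   25   83 1092] [631.1 449.7]
```

```bash
python3 - <<'E'
from h import *
import json;P=json.load(open("w9.json"));a=cv2.imread("pics/w9.png")
g=cv2.cvtColor(a,cv2.COLOR_BGR2GRAY)
print(at("wrist",313.4,284.5,22,P))
print(a[225:345:4,290].tolist())
hsv=cv2.cvtColor(a,cv2.COLOR_BGR2HSV)
for vt in (90,120,150):
  m=((hsv[...,1]<60)&(hsv[...,2]>vt)).astype(np.uint8)[200:360,240:390]
  cs,h=cv2.findContours(m,cv2.RETR_CCOMP,cv2.CHAIN_APPROX_NONE)
  for c in cs:
    if len(c)>40:
      e=cv2.fitEllipse(c); u,v=e[0][0]+240,e[0][1]+200; print(vt,len(c),np.round([u,v,*e[1]],1),at("wrist",u,v,22,P))
E
```

```text
[ 456.5 -162.8   22. ]
[[251, 177, 0], [251, 175, 0], [251, 178, 0], [251, 176, 0], [251, 179, 0], [207, 141, 82], [111, 109, 111], [109, 106, 107], [210, 204, 205], [166, 159, 160], [162, 158, 158], [165, 162, 160], [226, 223, 223], [172, 168, 167], [169, 163, 163], [165, 163, 161], [222, 215, 215], [238, 235, 235], [163, 158, 158], [175, 168, 167], [168, 165, 163], [240, 236, 237], [237, 232, 232], [229, 224, 224], [233, 230, 230], [251, 174, 0], [250, 174, 0], [250, 180, 0], [251, 178, 0], [250, 174, 0]]
90 251 [312.9 284.4  85.8  89.6] [ 456.4 -163.1   22. ]
90 79 [312.8 282.7  22.4  34.1] [ 455.5 -162.9   22. ]
90 50 [327.2 264.2  18.1  18.8] [ 447.5 -153.6   22. ]
120 235 [312.8 288.9  78.9  85.9] [ 458.9 -163.7   22. ]
120 111 [313.  290.3  37.5  40.6] [ 459.6 -163.8   22. ]
120 53 [327.1 264.1  18.3  19.9] [ 447.5 -153.6   22. ]
150 234 [312.8 289.3  78.5  84.9] [ 459.  -163.7   22. ]
150 115 [313.  290.7  38.4  42. ] [ 459.9 -163.8   22. ]
150 55 [327.  264.4  19.1  20.4] [ 447.6 -153.7   22. ]
```

```bash
python3 -m pendant '[[[0,0,-0.02,0,0.070],[0,0,-0.02,0,0.070],[0,0,-0.011,0,0.060],[0,0,0,0,0.060],[0,0,0,0,0.055]]]'; python3 -m pendant '[[[0,0,-0.002,0,0.052],[0,0,0,0,0.052]]]';  python3 -m pendant '[[[0,0,0,0,0.035],[0,0,0,0,0.035],[0,0,0,0,0.035],[0,0,0,0,0.035]]]'
```

```text
t: 13.13
tcp_pos: [460.2, -165.4, -23.5]
ee_rot: [0.372, 3.119, -0.0]
wrist_force: [-0.1, -0.2, 0.6]
gripper_width: 55.0
t: 13.3
tcp_pos: [460.7, -165.8, -25.2]
ee_rot: [0.372, 3.118, -0.001]
wrist_force: [0.9, 0.2, -0.0]
gripper_width: 52.0
t: 13.63
tcp_pos: [460.6, -165.9, -24.8]
ee_rot: [0.372, 3.118, -0.001]
wrist_force: [-2.5, 1.6, 7.9]
gripper_width: 43.7
```

```bash
python3 -m pendant '[[[0,0,0.002,0,0.035],[0,0,0.02,0,0.035],[0,0,0.03,0,0.035],[0,0,0.03,0,0.035],[0.006,0.014,0.005,0,0.035],[0.0125,0.029,0,0,0.035],[0.0125,0.029,0,0,0.035],[0.0125,0.029,0,0,0.035],[0.0125,0.029,0,0,0.035],[0.0062,0.0159,0,0,0.035]]]'; python3 -m pendant '[[[0,0,0,0,0.035],[0,0,-0.01,0,0.035],[0,0,-0.005,0,0.035],[0,0,0,0,0.035],[0,0,0,0,0.035]]]'; python3 - <<'E'
from h import *
s=env.read_state();print(s["tcp_pos"],s["wrist_force"],s["gripper_width"])
E
```

```text
t: 14.47
tcp_pos: [523.0, -16.7, 61.4]
ee_rot: [0.37, 3.119, 0.001]
wrist_force: [-0.1, 0.9, -0.4]
gripper_width: 43.9
t: 14.88
tcp_pos: [521.0, -20.3, 44.9]
ee_rot: [-0.375, -3.117, -0.0]
wrist_force: [0.6, -0.2, -0.9]
gripper_width: 43.2
[520.98120618 -20.30624913  44.90774286] [ 0.57159092 -0.20572554 -0.90960144] 43.193940140283836
```

```bash
python3 -m pendant '[[[0.0005,0,-0.005,0,0.035],[0,0,-0.004,0,0.035],[0,0,-0.003,0,0.035],[0,0,0,0,0.035]]]'; python3 -m pendant '[[[0,0,-0.004,0,0.035],[0,0,0,0,0.035],[0,0,0,0,0.035]]]'
```

```text
t: 15.22
tcp_pos: [521.9, -19.6, 32.9]
ee_rot: [-0.373, -3.118, -0.0]
wrist_force: [0.0, 0.2, -1.7]
gripper_width: 43.6
t: 15.47
tcp_pos: [522.4, -19.4, 29.6]
ee_rot: [-0.373, -3.119, -0.0]
wrist_force: [-0.4, -0.4, -1.6]
gripper_width: 44.0
```

```bash
python3 -m pendant '[[[0,0,-0.004,0,0.035],[0,0,-0.004,0,0.035],[0,0,-0.004,0,0.035],[0,0,0,0,0.035]]]'; python3 -m pendant '[[[0,0,-0.003,0,0.035],[0,0,-0.002,0,0.035],[0,0,0,0,0.035]]]'; python3 -m pendant '[[[0,0,-0.002,0,0.035],[0,0,0,0,0.035]]]'
```

```text
t: 15.8
tcp_pos: [522.4, -19.4, 17.0]
ee_rot: [-0.373, -3.119, -0.0]
wrist_force: [1.0, -0.1, -0.9]
gripper_width: 43.7
t: 16.05
tcp_pos: [522.4, -19.4, 12.3]
ee_rot: [-0.373, -3.119, -0.0]
wrist_force: [0.9, 0.4, -1.9]
gripper_width: 43.6
t: 16.22
tcp_pos: [522.4, -19.5, 10.5]
ee_rot: [-0.373, -3.119, 0.0]
wrist_force: [1.4, 0.7, -0.5]
gripper_width: 43.6
```

```bash
python3 -m pendant '[[[0,0,-0.0015,0,0.035],[0,0,0,0,0.035]]]'; python3 -m pendant '[[[0,0,-0.0015,0,0.035],[0,0,0,0,0.035]]]'
```

```text
t: 16.38
tcp_pos: [522.5, -19.4, 9.3]
ee_rot: [0.373, 3.119, -0.0]
wrist_force: [0.3, 0.8, -0.2]
gripper_width: 43.9
t: 16.55
tcp_pos: [522.6, -19.5, 9.2]
ee_rot: [-0.372, -3.119, 0.0]
wrist_force: [-6.0, 1.5, 14.2]
gripper_width: 43.7
```

```bash
python3 -m pendant '[[[0,0,0.0005,0,0.070],[0,0,0,0,0.070],[0,0,0,0,0.070],[0,0,0,0,0.0854],[0,0,0.015,0,0.0854],[0,0,0.03,0,0.0854],[0,0,0.025,0,0.0854],[0,0,0,0,0.0854],[0,0,0,0,0.0854],[0,0,0,0,0.0854]]]'; python3 - <<'E'
from h import *
P=optics.camera_params("wrist");a=optics.get_image("wrist");s=env.read_state();print(s["tcp_pos"],s["wrist_force"],s["gripper_width"])
b=optics.get_image("top")
cv2.imwrite("pics/w10.png",a);cv2.imwrite("pics/t10.png",b)
import json;P["extrinsics"]=np.array(P["extrinsics"]).tolist();json.dump(P,open("w10.json","w"))
x=cv2.resize(a[210:400,220:410],(540,540),interpolation=cv2.INTER_CUBIC);y=cv2.resize(b[215:285,205:275],(250,250),interpolation=cv2.INTER_CUBIC)
o=np.zeros((540,800,3),np.uint8);o[:,:540]=x;o[:250,545:795]=y
pb=cv2.resize(b[235:300,380:445],(250,250),interpolation=cv2.INTER_CUBIC);o[260:510,545:795]=pb
cv2.imwrite("pics/c10.png",o)
E
```

```text
t: 17.38
tcp_pos: [522.0, -19.3, 77.7]
ee_rot: [-0.373, -3.119, -0.0]
wrist_force: [-1.2, -0.9, 0.4]
gripper_width: 85.0
[521.47021876 -19.18141262  77.0686111 ] [-0.25401232 -0.90212508 -0.9208391 ] 85.43417944907586
```

View pics/c10.png

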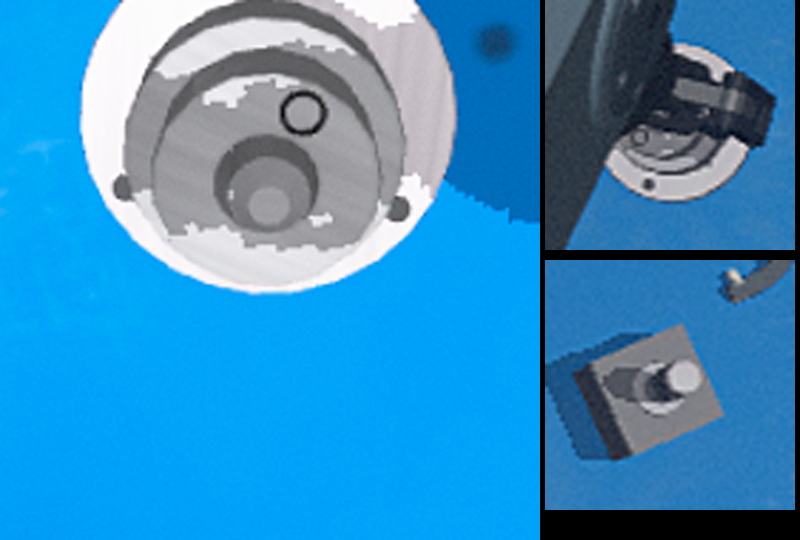

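Both collars are home and free. In the picture the mark is at px (326.6,249.8) and the bore at (313.6,274.4). Now the probe.

```bash
python3 - <<'E'
from h import *
import json;P=json.load(open("w10.json"))
print("mark",at("wrist",326.6,249.8,56,P),"bore",at("wrist",313.6,274.4,56,P))
print("top mark",at("top",205+640/250*0+ (640-545)*70/250,215+137*70/250,56))
E
python3 -m pendant '[[[0,0,0.03,0,0.0854],[0,-0.01,0.025,0,0.0854],[-0.003,-0.030,0,0,0.0854],[-0.004,-0.033,0,0,0.0854],[-0.004,-0.033,0,0,0.0854],[-0.004,-0.033,0,0,0.0854],[-0.004,-0.033,0,0,0.0854],[-0.004,-0.033,0,0,0.0854],[-0.004,-0.033,0,0,0.0854],[-0.004,-0.033,0,0,0.0854]]]'; python3 -m pendant '[[[-0.003,-0.033,0,0,0.0854],[-0.001,-0.020,0,0,0.0854],[0,0,0,0,0.0854],[0,0,0,0,0.0854],[0,0,0,0,0.0854]]]'
python3 - <<'E'
from h import *
P=optics.camera_params("wrist");a=optics.get_image("wrist");s=env.read_state();print(s["tcp_pos"],s["wrist_force"],s["gripper_width"])
cv2.imwrite("pics/w11.png",a)
import json;P["extrinsics"]=np.array(P["extrinsics"]).tolist();json.dump(P,open("w11.json","w"))
print("pred probe top",proj("wrist",(486.8,-347,124),P))
hsv=cv2.cvtColor(a,cv2.COLOR_BGR2HSV)
for vt in(140,180,220):
  m=((hsv[...,1]<50)&(hsv[...,2]>vt)).astype(np.uint8)[150:400,200:430]
  cs,h=cv2.findContours(m,cv2.RETR_LIST,cv2.CHAIN_APPROX_NONE)
  for c in cs:
    if len(c)>40:
      e=cv2.fitEllipse(c);u,v=e[0][0]+200,e[0][1]+150;print(vt,len(c),np.round([u,v,*e[1]],1),at("wrist",u,v,124,P),at("wrist",u,v,64,P))
E
```

```text
mark [509.8  -7.8  56. ] bore [522.1 -18.1  56. ]
top mark [509.5 -11.9  56. ]
t: 18.32
tcp_pos: [490.3, -291.4, 131.7]
ee_rot: [-0.373, -3.117, -0.002]
wrist_force: [-0.0, -0.2, -0.5]
gripper_width: 85.2
t: 18.73
tcp_pos: [486.9, -342.2, 131.9]
ee_rot: [-0.373, -3.117, -0.003]
wrist_force: [0.7, 1.8, 0.4]
gripper_width: 85.6
[ 487.21665409 -341.87391911  132.25652773] [-0.5374426  -0.09841257  0.56184761] 85.11290749280576
pred probe top (np.float64(302.23850951404603), np.float64(286.17234400572784))
140 174 [317.8 362.9  14.8  95.2] [ 536.1 -350.3  124. ] [ 577.1 -359.2   64. ]
140 74 [302.7 285.1  24.5  27.3] [ 486.2 -346.6  124. ] [ 510.5 -354.3   64. ]
140 310 [298.2 256.   42.8  73.3] [ 470.2 -344.9  124. ] [ 489.1 -352.    64. ]
140 109 [305.7 215.1  22.1  47.7] [ 450.5 -336.1  124. ] [ 462.8 -340.2   64. ]
180 192 [317.4 363.5  13.4  91.4] [ 536.4 -350.7  124. ] [ 577.5 -359.6   64. ]
180 71 [302.8 285.7  23.4  26.3] [ 486.6 -346.7  124. ] [ 511.  -354.3   64. ]
220 147 [320.4 368.1  11.4  65.7] [ 540.1 -349.7  124. ] [ 582.4 -358.4   64. ]
220 43 [286.5 332.5   4.7  25.7] [ 511.9 -362.4  124. ] [ 544.8 -375.4   64. ]
```

```bash
python3 -m pendant '[[[-0.0005,-0.006,0,0,0.070],[0,0,-0.02,0,0.070],[0,0,-0.025,0,0.070],[0,0,-0.02,0,0.060],[0,0,-0.015,0,0.060],[0,0,-0.002,0,0.050],[0,0,0,0,0.040],[0,0,0,0,0.040]]]'; python3 - <<'E'
from h import *
s=env.read_state();print(s["tcp_pos"],s["wrist_force"],s["gripper_width"])
a=optics.get_image("wrist");cv2.imwrite("pics/w12.png",a)
P=optics.camera_params("wrist");print(proj("wrist",(486.5,-346.7,124),P))
hsv=cv2.cvtColor(a,cv2.COLOR_BGR2HSV)
for vt in(140,180):
  m=((hsv[...,1]<50)&(hsv[...,2]>vt)).astype(np.uint8)[200:450,230:400]
  cs,h=cv2.findContours(m,cv2.RETR_LIST,cv2.CHAIN_APPROX_NONE)
  for c in cs:
    if len(c)>60:
      e=cv2.fitEllipse(c);u,v=e[0][0]+230,e[0][1]+200;print(vt,len(c),np.round([u,v,*e[1]],1),at("wrist",u,v,124,P))
E
```

```text
t: 19.45
tcp_pos: [487.6, -349.5, 52.2]
ee_rot: [0.371, 3.119, -0.001]
wrist_force: [-0.4, 0.1, -0.7]
gripper_width: 39.7
[ 487.63537037 -349.52009293   52.18487458] [-0.44545372  0.05335998 -0.65774772] 39.692007833486926
(np.float64(318.68880453316353), np.float64(372.21270126334656))
140 245 [185.6 358.6  51.1 285.1] [ 472.4 -389.2  124. ]
140 115 [317.5 372.4  35.8  44.4] [ 486.5 -347.1  124. ]
140 75 [287.7 324.6  15.8  30.1] [ 466.7 -351.7  124. ]
140 178 [316.4 296.9  45.3  49.4] [ 459.6 -341.1  124. ]
140 177 [315.2 248.2  29.9  82.2] [ 444.9 -337.9  124. ]
180 159 [308.1 400.6  15.2  67.4] [ 497.9 -353.1  124. ]
180 112 [317.7 373.2  34.1  43.5] [ 486.8 -347.1  124. ]
180 99 [284.5 321.4  13.1  18.6] [ 465.3 -352.4  124. ]
180 134 [320.9 292.6  32.5  42.9] [ 458.5 -339.5  124. ]
180 175 [315.5 248.   28.8  80.3] [ 444.8 -337.8  124. ]
```

```bash
python3 -m pendant '[[[-0.0005,0.001,0,0,0.030],[0,0,0,0,0.030],[0,0,0,0,0.020],[0,0,0,0,0.010],[0,0,0,0,0.005],[0,0,0,0,0.005],[0,0,0,0,0.005]]]'; python3 - <<'E'
from h import *
s=env.read_state();print(s["tcp_pos"],s["wrist_force"],s["wrist_torque"],s["gripper_width"])
E
```

```text
t: 20.08
tcp_pos: [486.8, -348.8, 52.1]
ee_rot: [0.373, 3.119, -0.001]
wrist_force: [-1.9, 0.6, 5.5]
gripper_width: 14.6
[ 486.8485407  -348.77665459   52.09526557] [-1.9242448   0.56669296  5.49317551] [ 0.19667246  0.19728916 -0.00760637] 14.573704494901545
```

```bash
python3 -m pendant '[[[0,0,0.005,0,0.005],[0,0,0.015,0,0.005],[0,0,0.025,0,0.005],[0,0,0.025,0,0.005],[0,0,0.005,0,0.005],[0.001,0.015,0,0,0.005],[0.002,0.030,0,0,0.005],[0.002,0.030,0,0,0.005],[0.002,0.030,0,0,0.005],[0.002,0.030,0,0,0.005]]]'; python3 -m pendant '[[[0.002,0.030,0,0,0.005],[0.002,0.030,0,0,0.005],[0.002,0.030,0,0,0.005],[0.002,0.030,0,0,0.005],[0.002,0.030,0,0,0.005],[0.002,0.030,0,0,0.005],[0.0015,0.0175,0,0,0.005],[0,0.005,0,0,0.005],[0,0,0,0,0.005],[0,0,0,0,0.005]]]'
python3 - <<'E'
from h import *
s=env.read_state();print(s["tcp_pos"],s["wrist_force"],s["wrist_torque"],s["gripper_width"])
E
```

```text
t: 20.92
tcp_pos: [494.1, -210.6, 124.3]
ee_rot: [-0.373, -3.117, -0.003]
wrist_force: [-0.4, 0.8, -0.1]
gripper_width: 14.5
t: 21.75
tcp_pos: [508.2, -10.8, 125.3]
ee_rot: [-0.371, -3.118, 0.0]
wrist_force: [0.8, -0.6, -0.5]
gripper_width: 14.5
[508.16758048 -10.81903545 125.33160787] [ 0.76280771 -0.56113037 -0.53945118] [ 0.01042773 -0.05056292 -0.02670663] 14.489286998455489
```

```bash
python3 -m pendant '[[[0.001,0.002,-0.005,0,0.005],[0,0,-0.01,0,0.005],[0,0,-0.006,0,0.005],[0,0,0,0,0.005],[0,0,0,0,0.005],[0,0,0,0,0.005]]]'
python3 - <<'E'
from h import *
P=optics.camera_params("wrist");a=optics.get_image("wrist");s=env.read_state();print(s["tcp_pos"],s["wrist_force"],s["gripper_width"])
b=optics.get_image("scene");t=optics.get_image("top")
cv2.imwrite("pics/w13.png",a);cv2.imwrite("pics/s13.png",b);cv2.imwrite("pics/t13.png",t)
print("wrist pred mark",proj("wrist",(509.8,-7.8,56),P),"tip@65",proj("wrist",(509.8,-7.8,65),P),"scene mark",proj("scene",(510,-9.2,56)),"grip",proj("wrist",(509.8,-7.8,130),P))
import json;P["extrinsics"]=np.array(P["extrinsics"]).tolist();json.dump(P,open("w13.json","w"))
o=np.zeros((600,800,3),np.uint8)
o[:,:500]=cv2.resize(a[190:370,240:390],(500,600),interpolation=cv2.INTER_CUBIC)
u,v=map(int,proj("scene",(515,-15,75)))
print("scene crop",u-25,v-50);o[:,500:]=cv2.resize(b[v-50:v+50,u-25:u+25],(300,600),interpolation=cv2.INTER_CUBIC)
cv2.imwrite("pics/c13.png",o)
E
```

```text
t: 22.25
tcp_pos: [509.9, -9.3, 105.1]
ee_rot: [-0.373, -3.119, -0.0]
wrist_force: [0.5, -0.3, -0.4]
gripper_width: 14.6
[510.18358641  -9.24580657 105.39482873] [-0.34446286  0.45501058 -0.39034528] 14.515485184451068
wrist pred mark (np.float64(313.84812259022095), np.float64(257.91972076877494)) tip@65 (np.float64(313.87941992623075), np.float64(262.74567855862034)) scene mark (np.float64(269.8314294915242), np.float64(238.86748052102405)) grip (np.float64(314.196661933967), np.float64(312.23979773710636))
scene crop 247 181
```

View pics/c13.png

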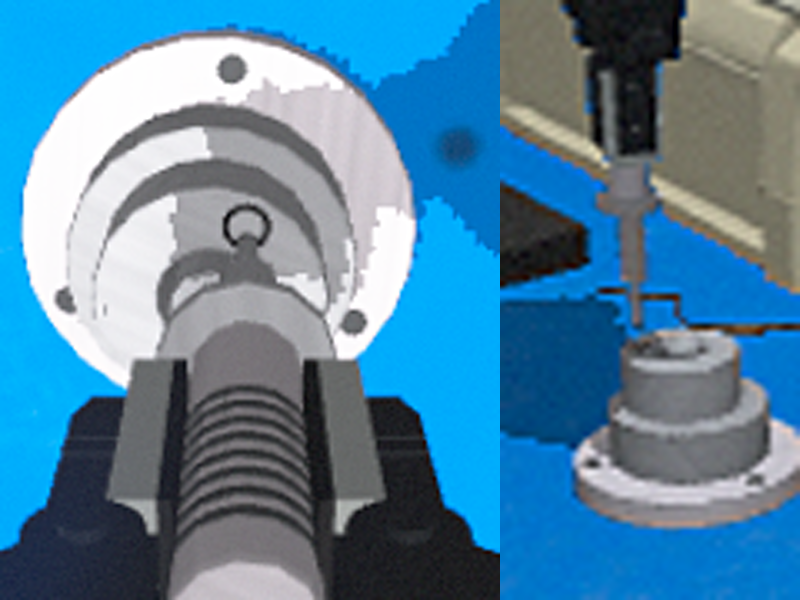

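```bash
python3 -m pendant '[[[0,0,-0.003,0,0.005],[0,0,-0.003,0,0.005],[0,0,-0.002,0,0.005],[0,0,-0.001,0,0.005],[0,0,0,0,0.005],[0,0,0,0,0.005]]]';  python3 -m pendant '[[[0,0,-0.001,0,0.005],[0,0,-0.001,0,0.005],[0,0,0,0,0.005],[0,0,0,0,0.005]]]'
```

```text
t: 22.9
tcp_pos: [510.1, -8.9, 96.3]
ee_rot: [0.373, 3.119, 0.0]
wrist_force: [0.7, 0.1, 1.1]
gripper_width: 14.9
t: 23.23
tcp_pos: [510.1, -8.9, 94.3]
ee_rot: [0.373, 3.119, -0.0]
wrist_force: [-0.0, -0.2, 0.8]
gripper_width: 14.6
```

```bash
python3 -m pendant '[[[0,0,-0.001,0,0.005],[0,0,-0.001,0,0.005],[0,0,0,0,0.005],[0,0,0,0,0.005],[0,0,0,0,0.005],[0,0,0,0,0.005]]]'
python3 - <<'E'
from h import *
P=optics.camera_params("wrist");F=[]
for i in range(12):
    a=optics.get_image("wrist");s=env.read_state();F.append(s["wrist_force"])
print(s["t"],s["tcp_pos"],s["gripper_width"],np.mean(F,0),np.std(F,0),np.abs(s["dq"]).max())
cv2.imwrite("pics/w14.png",a);b=optics.get_image("scene");cv2.imwrite("pics/s14.png",b)
# mark ring vs pin: dark ring centre near predicted pixel
print(proj("wrist",(509.8,-7.8,56),P))
g=cv2.cvtColor(a,cv2.COLOR_BGR2GRAY);print(g[240:275:2,300:330:2])
E
```

```text
t: 23.73
tcp_pos: [510.0, -8.9, 92.3]
ee_rot: [0.373, 3.119, 0.0]
wrist_force: [-1.1, 0.7, 2.7]
gripper_width: 14.7
24.3333 [510.02559041  -8.95213507  92.29106751] 14.501229450506566 [-0.22868566  0.1898325   1.8608595 ] [0.49737705 0.47362568 0.44233082] 0.0015873562699866223
(np.float64(313.29144811478375), np.float64(264.7865284070696))
[[166 167 167 166 165 166 165 167 167 167 170 168 165 154 111]
 [168 156 137 161 167 167 166 166 169 165 168 169 169 168 160]
 [ 97  93  99  98 104 115 133 148 171 169 166 167 168 168 170]
 [102 100 102 102 100  99  98  97  99 125 163 170 167 166 167]
 [103 103 101 104 104 103 103 101 104 100  97 169 167 167 167]
 [102 102 102 103 103 104 103 103 101 105 101  97 136 170 168]
 [124 129 136 117 101  98 101  99 101 100 101  99  94 114 157]
 [173 167 167 170 164 147 132 115 109  99  98  99 100 100 105]
 [170 167 167 165 164 168 174 175 171 142 101  95 104  98 103]
 [174 172 170 168 175 109  52  58  99 168 156 116  99 102 101]
 [167 170 174 164  12 121 139 149  90  60 156 170 134 106  98]
 [168 164 168 108 110 174 166 170 175 114 102 171 167 157 107]
 [171 166 168  27 179 152  82  91  85 136  80 177 171 168 159]
 [170 169 173  61 179 116 102 101  96  98  82 176 170 171 170]
 [165 164 169 107  77 107 101 103 100  85 122 175 176 174 172]
 [163 161 161 153  97 101 101 103 101 103 104 175 172 173 177]
 [104 107 117  95 101  97 103 100 103 100  96 138 172 173 173]
 [100 100 102 103 112 106 119 119 104 103  98  96 146 161 170]]
```

```bash
python3 -c "
from cell import env
print(env.job_done()); s=env.read_state(); print(s['t'],s['tcp_pos'],s['wrist_force'],s['gripper_width'])"
```

```text
the job is handed in; nothing more can be done
None
the job is handed in; nothing more can be done
```

The job is handed in at about 24.3 s of the 67 s: both collars are stacked on the post and let go, and the probe is held on the mark. No verdict was given, so this rests on my own checks.

- **Wide collar:** it first caught on the post's taper with 11 N. I shifted it about 2 mm in −x and +y, following the picture and the force, and it then went down freely. It stopped 12 mm above its desk height, as expected, pressed on at about 28 N when I let go.
- **Narrow collar:** it threaded without contact and stopped 34 mm above its desk height, as expected. The picture after release showed both collars home with the mark up.
- **Probe:** the pin tip is inside the etched circle in the last wrist picture, about 1 mm from its middle by my estimate. The tool height gives about 6 mm of spring travel. The measured force was 1.9 N, or about 2.7 N with the probe's estimated weight added back. The arm was still and the grip read 14.5 mm.

**Disagreements:**
- The fingertips were about 30–35 mm farther back than the stated tool geometry. My first close went over the collar without touching it, and the second only caught its top edge. I then worked from measured heights.
- The opening reads 1.5–2.3 mm below the true diameter of whatever is held.
- The cameras' y values differ from the arm's by 1.3–3.6 mm, so I corrected for that.

The V-block, screw can and micrometer were not approached, but I did not measure their positions at the end.

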